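# Slide the weighing plate out over the stand's open edge

### The job

The thin steel weighing plate lies flat on the low white stand; push it gently with the fingertips toward the stand's open edge (the one without a lip) until it sticks out over that edge by about 40 mm and sits square to it, so that the next person can get a hand under it to put it back on the scale. Keep it flat on the stand all the time: do not pinch it, lift it, turn it round or let it drop off, and leave the cups, the jar and the scale where they are.

Things in the scene. Friction and masses are not known exactly. Their poses are not given: they have to be found in the camera images.
- stand: Fixed white plastic board on feet, 300 mm (own x) by 360 mm (own y), upper face 60 mm above the table. A lip 10 mm thick and 12 mm high runs along its back (own -x) and both sides (own +-y); the edge at own +x is open: the plate is to stick out there. Turned up to 1 rad either way; at yaw 0 the open edge faces away from the robot (+x). Origin: centre of its footprint, at table height.
- stand_edge (a point): Middle of the stand's open edge, at the height of the upper face: 150 mm from the stand's origin along its x and 60 mm up. Axes as the stand's: x points straight out over the edge, y along the edge.
- plate: Loose flat steel plate, 130 mm (own x) by 110 mm (own y), 4 mm thick with a rim 4 mm wide and 8 mm high over all; about 0.3 kg (mass and friction vary), slides under a few newtons and stays where left. Starts flat on the stand, skewed up to 0.4 rad, 25 to 85 mm short of the open edge, clear board behind. Origin: centre of its underside; own x points roughly at the open edge.
- plate_front (a point): Middle of the plate's front short side, at its underside: 65 mm from the plate's origin along the plate's x. How far this point lies beyond stand_edge, along the stand's x, is the overhang.
- cups: Loose short stack of three upturned white portion cups, 50 mm across and 56 mm high, standing on the stand beside the plate, near one of the side lips (either one). Bystander: leave alone. Origin: centre of its underside.
- jar: Loose glass jar with a steel cap, 46 mm across and 62 mm high, standing on the stand near the other side lip. Bystander: leave alone. Origin: centre of its underside.
- scale: Loose digital kitchen scale without its plate, 135 by 200 mm and 30 mm high, on the table to the right (-y) of the stand. Bystander. Origin: centre of its underside.
- tower: Loose tall stack of nine upturned white portion cups, 50 mm across and 104 mm high, on the table to the left (+y) of the stand. Bystander. Origin: centre of its underside.
Mind the look-alikes: they are no part of the job. What is meant by the plate is not red, and is the larger of those in its own colour.

How it is judged:
By the outcome, as a careful person would: the job done as asked, in the order asked, and still so for the second after the job is handed in, with the robot touching nothing.
It also fails if it takes over 38 s, if anything falls off the work surface, if the arm or the gripper's body presses on something with over 40 N, if the wrist force passes 120 N, or if a joint passes its speed limit or range.

### The arm

A 6-joint arm with a two-finger parallel gripper is mounted at the origin on the work surface. World frame = base frame: x ahead of the robot, y to its left, z up, the work surface at z = 0. Lengths are in mm, angles in rad, forces in N, time in s.
With the tool pointing down it reaches from about 350 to 775 mm from the base axis. Payload 7.3 kg.
Tool frame: the origin (TCP) lies at the very end of the fingers, on their centre line; the grasp point (between the pads) lies 19 mm behind it (bot.grip_point_offset is the distance from the TCP to the grasp point, in mm); z points along the fingers, y is the line along which they close (so a half turn about z gives the same grasp; the last joint's range is limited). The gripper opens to 92 mm and grips with 3 to 60 N. Pads are 19 mm wide; open, the fingers measure 130 mm over their backs; the gripper's body (75 mm by 190 mm) begins 47 mm behind the grasp point.
Start: joints at [1.158, 0.342, 1.524, -0, 1.275, -0.146], TCP at [138.399, 506.449, 226.741] pointing down, gripper open.
Joint ranges: [-2.53, 2.53], [-0.77, 2.02], [0.04, 2.7], [-1, 4.14], [0.28, 2.66], [-3.11, 3.11]. Speed limits (rad/s): [2.57, 2.57, 3.14, 3.14, 3.14, 3.14].

### API

Orientations are given as [roll, pitch, yaw] about the fixed x, y, z axes, in that order (R = Rz(yaw) Ry(pitch) Rx(roll)).
In Python, from plant import bot gives the robot as it stands. The module is installed in compiled form; this text tells all that it offers.
- The arm moves only by the shell command python3 -m jog 'ROWS' [OPENING]. ROWS is JSON, a list of rows, each a list of 6 numbers: the shift along the tool's x, y, z in mm, then the turn, a rotation vector about the tool's x, y, z in rad. In form: [[dx, dy, dz, rx, ry, rz], ...]. A call has 1 to 12 rows; each row shifts and turns the commanded pose from where the row before left it, along the tool's axes as they then stand; what a row does not reach is not made up. A row lasts 1/10 s, in which the tool goes at most 50 mm and 8.59 degrees, less where a joint would pass 70% of its speed; a pose out of reach is approached as far as the arm can. A call with a gripper value outside its range is refused whole. OPENING is the opening in per cent of the stroke, from 0 (shut) to 100 (fully open), set as the call begins (- or left out, the last holds). The fingers move at their own pace and stop on an object; the grip force is fixed at half the most. Time passes only in rows, so rows that do not move let the fingers close. It gives the time, the measured TCP pose, the force, the opening and the grip force at its end, in the units of the state.
- bot.get_obs(): the state, without advancing time (a new reading comes with each control period).
- bot.capture(name): name is "scene" or "top" or "wrist"; returns the picture (480x640x3 uint8, red, green, blue); there is no depth.
- bot.camera_model(name): a dict with "fx", "fy", "cx", "cy" (pixels), "dist_coeffs" ([k1, k2, p1, p2, k3] as OpenCV has them; the pictures are not rectified), "position" and "orientation" of the camera in the world; the wrist camera has in their place "T_tool_cam" (4x4, takes a point from camera to tool coordinates, whose origin is the TCP and whose axes are the flange's). Camera axes: x right, y down, z forward; pixel columns grow to the right and rows downward; lengths in mm; the calibration is good to about 2 mm. A picture is of the moment at which its call begins: read the wrist's pose just before it. camera_model takes no time and is no camera call.
- bot.close_job(): hands the job in; it is judged then, once.
Trained networks look in the newest picture that a camera, given by its name, has taken for a name from the list of things; names that differ only in an ending like _2 or _b are one class to them, and where a whole thing is asked for, a point or a joint stands for the part that bears it (a point fixed in the world has none). Each returns a list of dicts, best first, with "p" (0 to 1); they miss things now and then, are a little off and sometimes report something else, mostly with a low value. They report only what shows in the picture. A call takes as long as a camera call. They do not tell look-alikes from the thing itself.
- bot.outline_of(target, camera): "mask" (480x640 bool, what is visible of it) and "pixel" ([column, row] in pixels, amid what is visible of it).
The state is a dict: "time": time; "joint_positions": joint angles; "dq": joint speeds; "tau": joint torques, N m; "tool_pos": TCP position; "tcp_rot": TCP orientation; "contact_force": force on the tool from outside, world axes, zero at the start; "moment": the same for the moment, N m; "grip_width": finger opening in mm; "finger_force": force on a finger pad.
Only numpy, scipy, OpenCV 4.12 (cv2) and the standard library are available. Lean on these libraries where they do the work, as an engineer would, in place of code of your own. Each camera call takes 0.05 s, during which the arm holds its last target. There are 200 camera calls.

## Working session

There is one attempt and no reset: what is moved stays moved. The work goes in short steps, Python scripts to look and compute and a shell command to move; the robot and the scene stay as the last step left them, time stands still between calls to the robot, and variables do not carry over. Pictures are saved under pics/ and viewed, at most 10 in all, crops included, and the job is handed in when it is done.

```bash
mkdir -p pics; python3 - <<'E'
from plant import bot
import cv2,numpy as np
o=bot.get_obs();print(o['time'],o['tool_pos'],o['tcp_rot'])
a=bot.capture("top");b=bot.capture("scene")
cv2.imwrite('pics/top.png',a[:,:,::-1]);cv2.imwrite('pics/scene.png',b[:,:,::-1])
for c in("top","scene"):
    print(c,bot.camera_model(c))
    for t in("plate","stand","cups","jar"):
        for r in bot.outline_of(t,c):print(t,r['p'],r['pixel'],r['mask'].sum())
E
```

```text
0.0 [138.24899196 506.05761232 226.0355379 ] [-3.14009019e+00 -2.19860646e-04  2.87478133e+00]
top {'fx': 446.61102923878263, 'fy': 446.61102923878263, 'cx': 310.0807787799302, 'cy': 233.86798421799995, 'dist_coeffs': array([-0.08818333,  0.        ,  0.        ,  0.        ,  0.        ]), 'position': array([ 425.4430657 ,  -15.29286852, 1226.56911216]), 'orientation': array([-2.99433924, -0.01970832, -1.57951638])}
plate 0.84 [326.3, 227.4] 1974
plate 0.83 [404.2, 186.0] 1014
plate 0.83 [226.0, 292.4] 1952
plate 0.36 [351.8, 266.3] 269
stand 0.69 [303.5, 244.3] 12540
cups 0.69 [292.9, 181.7] 285
jar 0.53 [349.7, 266.8] 278
scene {'fx': 507.88035248992315, 'fy': 507.88035248992315, 'cx': 322.5126973776819, 'cy': 242.2104148066537, 'dist_coeffs': array([-0.10500117,  0.        ,  0.        ,  0.        ,  0.        ]), 'position': array([1022.19098381,  508.47766877, 1008.42839612]), 'orientation': array([-2.51527673, -0.01239647,  2.50271127])}
plate 0.71 [432.2, 293.0] 2373
plate 0.6 [214.1, 212.6] 1021
stand 0.97 [331.4, 254.0] 14409
cups 0.89 [286.1, 278.6] 549
jar 0.83 [328.3, 186.3] 513
```

View pics/top.png

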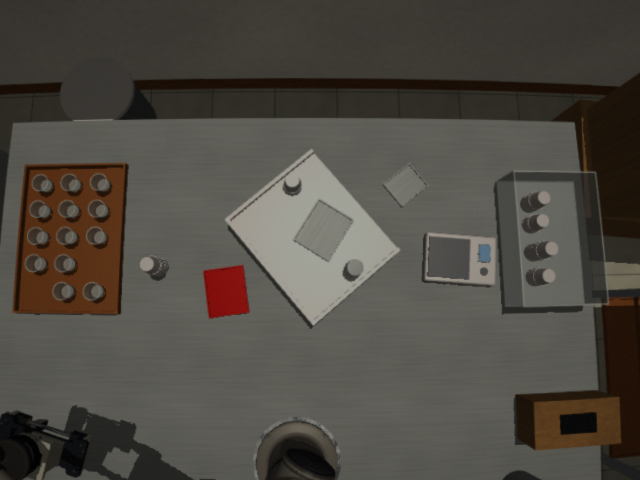

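View pics/scene.png

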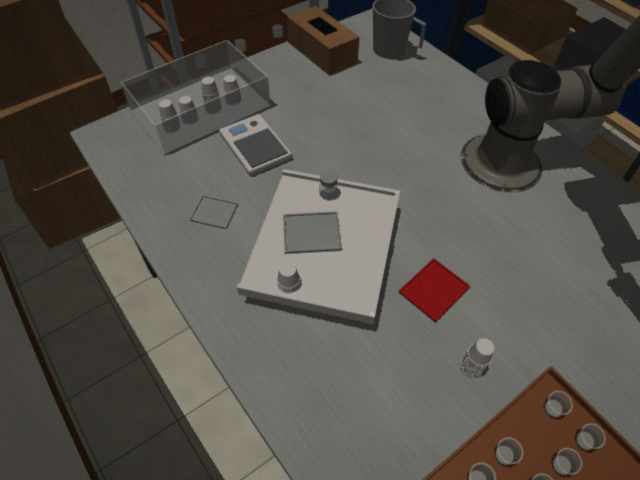

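Plate candidates in the top view are the grey plate on the stand (326,229), a smaller grey plate on the table (405,186) and a red one (226,292). I choose (326,229), the larger of the two grey ones. The stand's corners are at about (310,151), (399,250), (313,325) and (227,220), and the upper-right side looks like the open edge.

```bash
cat > h.py <<'E'
from plant import bot
import cv2,numpy as np
from scipy.spatial.transform import Rotation as R
def cam(c):
    m=bot.camera_model(c);K=np.array([[m['fx'],0,m['cx']],[0,m['fy'],m['cy']],[0,0,1]])
    if 'position' in m: return K,m['dist_coeffs'],R.from_euler('xyz',m['orientation']).as_matrix(),m['position']
    o=bot.get_obs();T=np.eye(4);T[:3,:3]=R.from_euler('xyz',o['tcp_rot']).as_matrix();T[:3,3]=o['tool_pos'];T=T@m['T_tool_cam']
    return K,m['dist_coeffs'],T[:3,:3],T[:3,3]
def toplane(px,z,C):
    K,d,Rm,p=C;u=cv2.undistortPoints(np.float64(px).reshape(-1,1,2),K,d)[:,0]
    r=np.c_[u,np.ones(len(u))]@Rm.T;return (p+r*((z-p[2])/r[:,2])[:,None])[:,:2]
def rays(px,C):
    K,d,Rm,p=C;u=cv2.undistortPoints(np.float64(px).reshape(-1,1,2),K,d)[:,0]
    return p,(np.c_[u,np.ones(len(u))]@Rm.T)
def tri(pa,Ca,pb,Cb):
    A=np.zeros((3,3));b=np.zeros(3)
    for px,C in((pa,Ca),(pb,Cb)):
        p,r=rays([px],C);r=r[0]/np.linalg.norm(r[0]);M=np.eye(3)-np.outer(r,r);A+=M;b+=M@p
    return np.linalg.solve(A,b)
def rect(mask,z,C):
    m=mask.astype(np.uint8);c=max(cv2.findContours(m,cv2.RETR_EXTERNAL,cv2.CHAIN_APPROX_NONE)[0],key=cv2.contourArea)
    w=toplane(c[:,0],z,C).astype(np.float32);return cv2.minAreaRect(w)
E
python3 - <<'E'
from h import *
ps={}
for c,gx in(("top",(326,229)),("scene",(311,232))):
    im=bot.capture(c);C=cam(c)
    for t,z in(("plate",67),("stand",62),("cups",116),("jar",122)):
        for r in bot.outline_of(t,c):
            q=rect(r['mask'],z,C);print(c,t,r['p'],np.round(r['pixel']),np.round(q[0]),np.round(q[1]),round(np.radians(q[2]),3), np.round(cv2.boxPoints(q)).tolist() if t in('stand','plate') else '')
            ps.setdefault(t,[]).append((c,r['pixel']))
    x0,y0=(gx[0]-100,gx[1]-100);cr=im[y0:y0+200,x0:x0+200,::-1]
    ps[c]=cv2.resize(cr,(400,400),interpolation=cv2.INTER_CUBIC)
cv2.imwrite('pics/crop.png',cv2.convertScaleAbs(np.hstack([ps['top'],ps['scene']]),alpha=1.2))
Ct,Cs=cam('top'),cam('scene')
print('tri corner A',tri((310,151),Ct,(283,173),Cs),'plate',tri((326.3,229),Ct,(312,232),Cs))
E
```

```text
top plate 0.9 [404. 184.] [ 730. -297.] [83. 99.] 0.671 [[667.0, -284.0], [728.0, -361.0], [793.0, -310.0], [732.0, -232.0]]
top plate 0.83 [226. 292.] [451. 181.] [128. 109.] 0.152 [[380.0, 225.0], [396.0, 117.0], [523.0, 137.0], [506.0, 244.0]]
top plate 0.77 [324. 230.] [611. -76.] [111. 132.] 1.01 [[526.0, -88.0], [637.0, -158.0], [696.0, -64.0], [585.0, 6.0]]
top stand 0.68 [303. 245.] [597. -44.] [364. 301.] 0.698 [[361.0, -46.0], [554.0, -276.0], [833.0, -43.0], [640.0, 188.0]]
top stand 0.51 [325. 229.] [611. -76.] [109. 131.] 1.005 [[526.0, -87.0], [637.0, -157.0], [696.0, -65.0], [585.0, 5.0]]
top cups 0.66 [291. 184.] [722.   4.] [46. 53.] 1.566 
top jar 0.48 [349. 270.] [ 504. -146.] [40. 46.] 0.77 
scene plate 0.81 [432. 293.] [485. 211.] [129. 104.] 0.14 [[413.0, 253.0], [428.0, 150.0], [556.0, 169.0], [541.0, 271.0]]
scene plate 0.74 [214. 213.] [ 763. -259.] [83. 94.] 0.657 [[702.0, -247.0], [759.0, -321.0], [824.0, -271.0], [767.0, -196.0]]
scene stand 0.84 [333. 256.] [596. -42.] [386. 308.] 0.697 [[350.0, -48.0], [547.0, -284.0], [843.0, -36.0], [645.0, 200.0]]
scene cups 0.92 [287. 279.] [739.  26.] [71. 45.] 0.958 
scene cups 0.18 [331. 185.] [ 517. -133.] [93. 45.] 0.915 
scene jar 0.92 [328. 187.] [ 520. -128.] [92. 42.] 0.936 
tri corner A [712.55452838 -27.1052875  368.16524296] plate [607.8939144  -79.23492847  57.5412107 ]
```

View pics/crop.png

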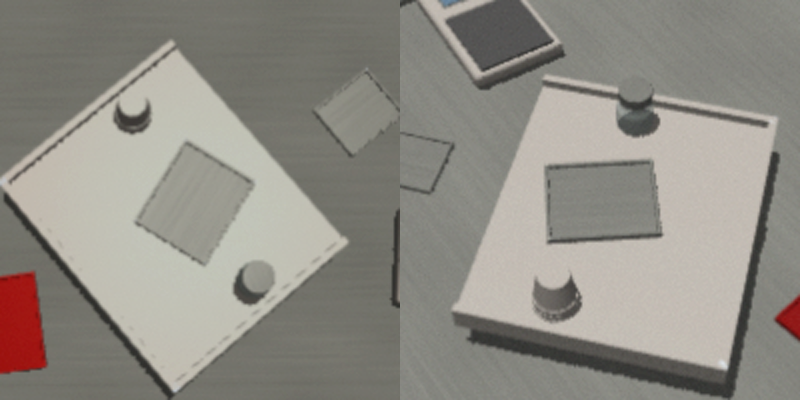

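The crop confirms it: the grey plate on the stand is the larger grey one, at top px (326,229). Lips run along the upper-left, lower-right and lower-left sides, so the open edge is the upper-right side. I estimate stand yaw ≈ -0.873 and plate yaw ≈ -0.563, with the plate about 54 mm short of the edge. I'll approach above the board behind the plate, with the tool squared to the edge, and push with two fingers.

```bash
python3 -m jog '[[-32,-23.5,0,0,0,0],[-32,-23.5,0,0,0,0],[-32,-23.5,0,0,0,0],[-32,-23.5,0,0,0,0],[-32,-23.5,0,0,0,0],[-32,-23.5,0,0,0,0],[-32,-23.5,0,0,0,0],[-32,-23.5,0,0,0,0]]' 40; python3 -m jog '[[-32,-23.5,0,0,0,0],[-32,-23.5,0,0,0,0],[-32,-23.5,0,0,0,0],[-32,-23.5,0,0,0,0],[-32,-23.5,0,0,0,0],[-32,-23.5,0,0,0,0],[-32,-23.5,0,0,0,0],[-32,-23.5,0,0,0,0]]'; python3 -m jog '[[0,0,0,0,0,0.1],[0,0,0,0,0,0.1],[0,0,0,0,0,0.1],[0,0,0,0,0,0.1],[0,0,0,0,0,0.1],[0,0,0,0,0,0.107],[0,0,0,0,0,0],[0,0,0,0,0,0]]'
python3 - <<'E'
from h import *
im=bot.capture("wrist");C=cam("wrist");cv2.imwrite('pics/w1.png',im[:,:,::-1])
for t,z in(("plate",67),("stand",60)):
    for r in bot.outline_of(t,"wrist"):
        q=rect(r['mask'],z,C);print(t,r['p'],np.round(r['pixel']),r['mask'].sum(),np.round(q[0]),np.round(q[1]),round(np.radians(q[2]),3),np.round(cv2.boxPoints(q)).tolist())
print(C[3])
E
```

```text
time: 1.8
tool_pos: [336.6, 256.3, 227.0]
tcp_rot: [3.141, 0.001, 2.875]
contact_force: [1.1, -0.3, -0.1]
grip_width: 37.4
finger_force: 0.0
time: 2.6
tool_pos: [534.0, 7.3, 226.8]
tcp_rot: [3.141, 0.0, 2.875]
contact_force: [0.0, -0.4, -0.0]
grip_width: 36.7
finger_force: 0.0
time: 3.4
tool_pos: [533.2, 8.8, 226.7]
tcp_rot: [3.142, -0.0, 2.271]
contact_force: [-0.3, 0.4, -0.9]
grip_width: 36.7
finger_force: 0.0
plate 0.88 [330. 337.] 4981 [619. -90.] [96. 34.] 0.699 [[571.0, -107.0], [593.0, -134.0], [667.0, -72.0], [645.0, -46.0]]
plate 0.86 [383.  37.] 11791 [457. 169.] [111.  94.] 0.15 [[395.0, 208.0], [409.0, 115.0], [519.0, 131.0], [505.0, 224.0]]
stand 0.83 [336. 212.] 48070 [540.  24.] [374. 129.] 0.693 [[355.0, -46.0], [438.0, -145.0], [725.0, 94.0], [643.0, 193.0]]
[489.75008123  61.02310818 384.19128414]
```

View pics/w1.png

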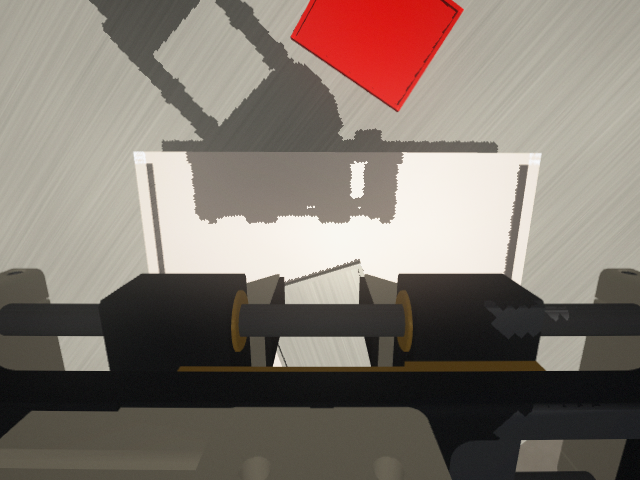

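The wrist view shows the board, with the plate's rear edge between the fingers from about (285,283) to the corner at (360,262). The stand's back corners at (137,155) and (540,155) are level, so the tool is square to it. Next I'll check positions and descend behind the plate.

```bash
python3 - <<'E'
from h import *
C=cam("wrist");w=toplane([(135,153),(541,153)],72,C);print(w);print(toplane([(285,283),(362,262)],68,C))
d=w[1]-w[0];print(np.arctan2(d[1],d[0]),np.linalg.norm(d))
E
python3 -m jog '[[0,0,30,0,0,0],[0,0,30,0,0,0],[0,0,30,0,0,0],[0,0,30,0,0,0],[0,0,25,0,0,0],[0,0,10,0,0,0],[0,0,5,0,0,0],[0,0,0,0,0,0],[0,0,0,0,0,0]]'
```

```text
[[363.42029544 -43.40745497]
 [637.51035881 186.80549362]]
[[541.1553049  -55.24043634]
 [584.5361176    9.25752192]]
0.6986112554132794 357.9432420606347
time: 4.45
tool_pos: [534.0, 8.7, 67.8]
tcp_rot: [3.14, 0.001, 2.268]
contact_force: [0.6, 0.1, -0.0]
grip_width: 36.7
finger_force: 0.0
```

```bash
python3 -m jog '[[0,0,4.3,0,0,0],[0,0,0,0,0,0],[-10,0,0,0,0,0],[-8,0,0,0,0,0],[0,0,0,0,0,0]]'; python3 -m jog '[[-4,0,0,0,0,0],[-4,0,0,0,0,0],[-4,0,0,0,0,0],[-4,0,0,0,0,0],[-4,0,0,0,0,0],[-4,0,0,0,0,0],[-4,0,0,0,0,0],[-4,0,0,0,0,0],[-4,0,0,0,0,0],[-4,0,0,0,0,0]]'
```

```text
time: 4.95
tool_pos: [545.9, -6.2, 62.6]
tcp_rot: [3.141, 0.001, 2.267]
contact_force: [-0.3, 0.8, 0.1]
grip_width: 37.1
finger_force: 0.0
time: 5.95
tool_pos: [570.6, -36.0, 62.4]
tcp_rot: [3.141, -0.0, 2.268]
contact_force: [-1.0, 1.8, -0.8]
grip_width: 36.9
finger_force: 1.0
```

```bash
python3 - <<'E'
from h import *
a=bot.capture("top");b=bot.capture("scene")
for c in("top","scene"):
    for r in bot.outline_of("plate",c):
        q=rect(r['mask'],67,cam(c));print(c,r['p'],np.round(r['pixel']),r['mask'].sum(),np.round(q[0]),np.round(q[1]),round(np.radians(q[2]),3))
cv2.imwrite('pics/p1.png',np.hstack([cv2.resize(a[130:330,210:410,::-1],(400,400)),cv2.resize(b[130:330,210:410,::-1],(400,400))]))
E
```

```text
top 0.89 [405. 186.] 982 [ 730. -296.] [79. 97.] 0.657
top 0.66 [352. 212.] 431 [ 647. -120.] [109.  73.] 0.908
top 0.55 [226. 292.] 2001 [450. 180.] [125. 107.] 0.138
scene 0.93 [294. 226.] 1564 [ 631. -103.] [115. 112.] 0.919
scene 0.87 [211. 213.] 1092 [ 764. -260.] [ 88. 100.] 0.654
scene 0.77 [433. 291.] 2385 [484. 211.] [130. 105.] 0.17
```

View pics/p1.png

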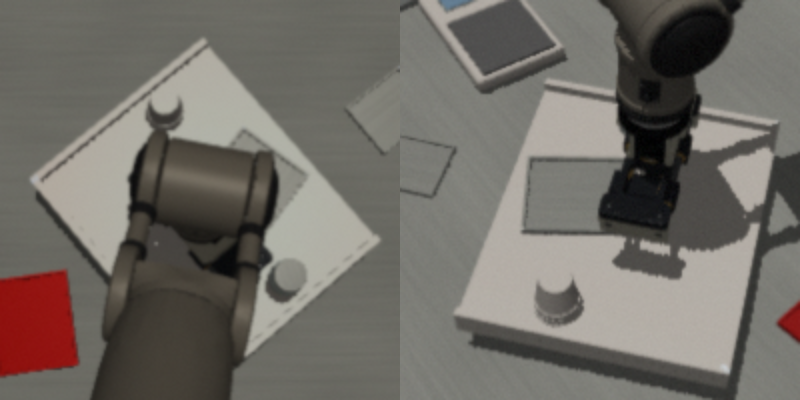

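The view shows the plate advancing and turning square, skew now about 0.2, with cups and jar untouched. I'll keep pushing.

```bash
python3 -m jog '[[-5,0,0,0,0,0],[-5,0,0,0,0,0],[-5,0,0,0,0,0],[-5,0,0,0,0,0],[-5,0,0,0,0,0],[-5,0,0,0,0,0],[-5,0,0,0,0,0],[-5,0,0,0,0,0],[-5,0,0,0,0,0],[-4,0,0,0,0,0],[-2,0,0,0,0,0],[0,0,0,0,0,0]]'
python3 - <<'E'
from h import *
bot.capture("top");b=bot.capture("scene")
for c in("top","scene"):
    for r in bot.outline_of("plate",c):
        q=rect(r['mask'],67,cam(c));print(c,r['p'],np.round(r['pixel']),r['mask'].sum(),np.round(q[0]),np.round(q[1]),round(np.radians(q[2]),3),np.round(cv2.boxPoints(q)).tolist())
cv2.imwrite('pics/p2.png',cv2.resize(b[130:330,210:410,::-1],(600,600),interpolation=cv2.INTER_CUBIC))
E
```

```text
time: 7.35
tool_pos: [603.5, -75.3, 62.4]
tcp_rot: [3.141, 0.001, 2.268]
contact_force: [-0.1, -0.8, -0.8]
grip_width: 36.6
finger_force: 0.1
top 0.89 [403. 184.] 1052 [ 730. -299.] [ 83. 101.] 0.671 [[666.0, -285.0], [729.0, -364.0], [794.0, -312.0], [731.0, -233.0]]
top 0.81 [224. 292.] 1929 [451. 180.] [126. 106.] 0.152 [[381.0, 223.0], [397.0, 118.0], [522.0, 137.0], [505.0, 242.0]]
top 0.78 [372. 218.] 232 [ 632. -202.] [35. 79.] 1.257 [[589.0, -207.0], [664.0, -231.0], [675.0, -198.0], [600.0, -174.0]]
top 0.69 [460. 260.] 3480 [ 530. -436.] [195. 134.] 1.477 [[455.0, -527.0], [588.0, -539.0], [606.0, -345.0], [473.0, -332.0]]
scene 0.97 [275. 216.] 1408 [ 654. -158.] [119.  93.] 0.695 [[579.0, -160.0], [638.0, -231.0], [729.0, -155.0], [670.0, -84.0]]
scene 0.78 [434. 290.] 2370 [485. 211.] [128. 106.] 0.124 [[415.0, 256.0], [428.0, 150.0], [554.0, 166.0], [541.0, 272.0]]
scene 0.63 [214. 214.] 1038 [ 764. -260.] [83. 97.] 0.654 [[702.0, -247.0], [761.0, -323.0], [826.0, -273.0], [768.0, -196.0]]
```

View pics/p2.png

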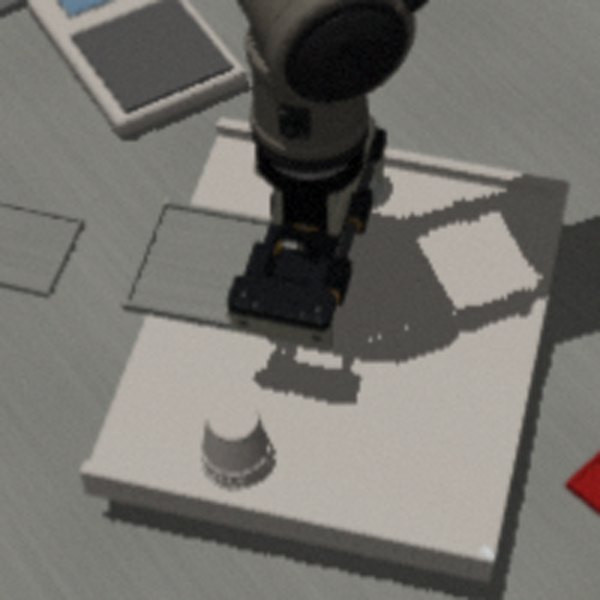

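The plate is now square to the open edge and sticks out about 18–20 mm. I'll push 21 mm more, then back off and measure.

```bash
python3 -m jog '[[-4,0,0,0,0,0],[-4,0,0,0,0,0],[-4,0,0,0,0,0],[-4,0,0,0,0,0],[-3,0,0,0,0,0],[-2,0,0,0,0,0],[0,0,0,0,0,0],[0,0,0,0,0,0]]'; python3 -m jog '[[10,0,0,0,0,0],[20,0,0,0,0,0],[20,0,0,0,0,0],[0,0,-30,0,0,0],[0,0,-40,0,0,0],[0,0,-40,0,0,0],[0,0,-40,0,0,0],[40,0,0,0,0,0],[40,0,0,0,0,0],[40,0,0,0,0,0],[40,0,0,0,0,0],[0,0,0,0,0,0]]'
python3 -m jog '[[35,0,0,0,0,0],[35,0,0,0,0,0],[0,-35,0,0,0,0],[0,-35,0,0,0,0],[0,-35,0,0,0,0],[0,0,0,0,0,0]]'
python3 - <<'E'
from h import *
a=bot.capture("top");b=bot.capture("scene")
for c in("top","scene"):
    for t,z in(("plate",67),("stand",62)):
      for r in bot.outline_of(t,c):
        q=rect(r['mask'],z,cam(c));print(c,t,r['p'],np.round(r['pixel']),r['mask'].sum(),np.round(q[0]),np.round(q[1]),round(np.radians(q[2]),3),np.round(cv2.boxPoints(q)).tolist())
cv2.imwrite('pics/p3.png',np.hstack([cv2.resize(a[130:330,230:430,::-1],(400,400)),cv2.resize(b[130:330,210:410,::-1],(400,400))]))
E
```

```text
time: 8.35
tool_pos: [616.9, -91.3, 62.4]
tcp_rot: [3.141, 0.001, 2.268]
contact_force: [-1.8, 0.2, 0.9]
grip_width: 36.6
finger_force: 0.6
time: 9.55
tool_pos: [478.7, 73.1, 212.8]
tcp_rot: [3.141, -0.001, 2.272]
contact_force: [0.0, -0.5, 0.7]
grip_width: 36.6
finger_force: 0.0
time: 10.15
tool_pos: [354.0, 54.8, 212.4]
tcp_rot: [-3.141, 0.001, 2.266]
contact_force: [0.6, 0.3, 0.4]
grip_width: 36.9
finger_force: 0.0
top plate 0.72 [223. 287.] 1728 [450. 180.] [131. 108.] 0.111 [[379.0, 227.0], [391.0, 119.0], [521.0, 134.0], [509.0, 241.0]]
top plate 0.71 [405. 184.] 1022 [ 729. -297.] [82. 98.] 0.682 [[667.0, -285.0], [728.0, -360.0], [792.0, -309.0], [730.0, -233.0]]
top plate 0.64 [357. 213.] 1955 [ 653. -160.] [110. 130.] 0.712 [[569.0, -147.0], [654.0, -245.0], [737.0, -174.0], [652.0, -75.0]]
top plate 0.23 [308. 240.] 13816 [595. -43.] [367. 302.] 0.695 [[358.0, -45.0], [551.0, -277.0], [833.0, -42.0], [640.0, 191.0]]
top stand 0.97 [307. 237.] 13395 [598. -45.] [364. 302.] 0.695 [[362.0, -45.0], [555.0, -277.0], [835.0, -44.0], [641.0, 188.0]]
scene plate 0.97 [212. 213.] 1099 [ 763. -259.] [85. 98.] 0.685 [[699.0, -248.0], [761.0, -324.0], [827.0, -271.0], [765.0, -194.0]]
scene plate 0.79 [433. 294.] 2365 [485. 211.] [127. 104.] 0.146 [[414.0, 253.0], [429.0, 150.0], [555.0, 169.0], [540.0, 272.0]]
scene plate 0.68 [286. 282.] 566 [724.  -0.] [75. 48.] 0.958 [[683.0, -17.0], [722.0, -44.0], [765.0, 17.0], [725.0, 44.0]]
scene plate 0.66 [275. 217.] 2123 [ 653. -157.] [116. 134.] 0.693 [[565.0, -142.0], [651.0, -245.0], [740.0, -171.0], [655.0, -68.0]]
scene plate 0.42 [331. 251.] 15270 [598. -41.] [384. 306.] 0.695 [[353.0, -47.0], [549.0, -282.0], [844.0, -36.0], [648.0, 199.0]]
scene stand 0.84 [332. 252.] 15139 [596. -42.] [385. 305.] 0.692 [[350.0, -48.0], [545.0, -283.0], [842.0, -36.0], [647.0, 198.0]]
```

View pics/p3.png

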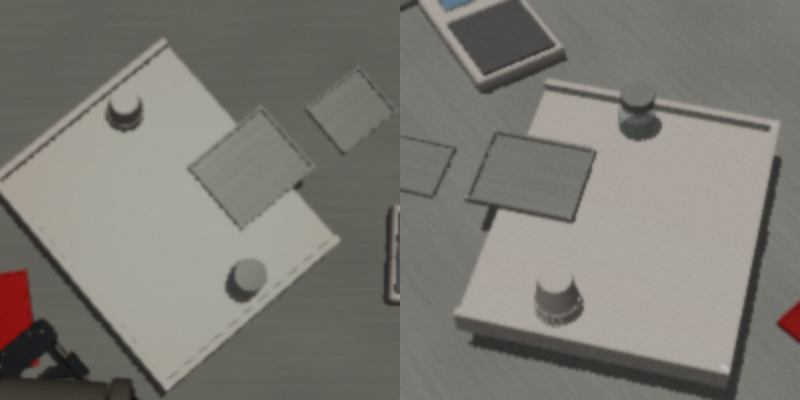

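The picture shows the plate lying flat, square to the open edge (within about 0.01 rad), with its front corners at crop px (262,107) and (313,167) over the edge. The overhang is about 39 mm by both camera and fingertip reckoning. Cups and jar have not moved and the arm is clear.

```bash
python3 -c "
from plant import bot
print(bot.close_job())"
```

```text
the job is handed in; nothing more can be done
None
```

I pushed the plate flat to the open edge, where it now sticks out about 39 mm and sits square to within about 0.01 rad; the cups, jar and scale were left alone and the job is handed in.

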